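Complete a mixed three-pack of feed balls with the ball spoon

ROBOT

A 6-joint arm with a two-finger parallel gripper is mounted at the origin on a cart in front of the work surface, level with it; the furniture and walls round the work are solid. World frame = base frame: x ahead of the robot, y to its left, z up, the work surface at z = 0. Lengths are in mm, angles in degrees, forces in N, time in s.
With the tool pointing down it reaches from about 250 to 775 mm from the base axis. Payload 4 kg.
Tool frame: the origin (TCP) lies midway between the tips of the shut fingers; the grasp point (between the pads) lies 19 mm behind it; x points along the fingers, z is the direction in which the jaws open and shut, and the axes are right-handed (so a half turn about x gives the same grasp; the last joint's range is limited). The gripper opens to 94 mm and grips with 3 to 60 N. Pads are 16 mm wide; open, the fingers measure 119 mm over their backs; the gripper's body (75 mm by 177 mm) begins 78 mm behind the grasp point.
Start: joints at [-71.282, 4.996, 78.535, -0, 96.463, -5.907], TCP at [229.179, -499.997, 205.506] pointing down, gripper open.
Joint ranges: [-177.83, 177.83], [-43.37, 116.18], [15.69, 146.23], [-61.86, 241.86], [9.47, 152.12], [-147.06, 147.06]. Speed limits (degrees/s): [159.86, 159.86, 180, 180, 180, 180].

INTERFACE

Orientations are given as [roll, pitch, yaw] about the fixed x, y, z axes, in that order (R = Rz(yaw) Ry(pitch) Rx(roll)).
In Python, from bench import ctrl, grab_frame gives the robot as it stands.
- The arm moves only by the tool move_arm, never from a script. Its arguments are lists of equal length, an entry for each row: "grip": the opening, from 0 (shut) to 1 (fully open); "travel": the shift along the tool's x, y, z in cm, a list of three; "twist": the turn about the tool's x in rad. A call has 1 to 10 rows; each row is the pose to reach, as a shift and turn from the pose commanded when the call began, along the tool's axes at that moment; what a row does not reach only later rows make up. A row lasts 1/8 s, in which the tool goes at most 62.5 mm and 10.7 degrees, less where a joint would pass 70% of its speed; a pose out of reach is approached as far as the arm can. A call with a gripper value outside its range is refused whole. The fingers move at their own pace and stop on an object; "force" is the grip in N (left out, the last holds). Time passes only in rows, so rows that repeat a pose let the fingers close. It gives the time, the measured TCP pose, the force and the opening at its end, in the units of the state.
- ctrl.sense(): the state, without advancing time (a new reading comes with each control period).
- grab_frame(name): name is "scene" or "top" or "wrist"; returns a dict with "color" (480x640x3 uint8, red, green, blue), "z_map" (480x640 float32, mm along the optical axis (not along the pixel's ray), 0 where there is no reading), "K" (3x3 intrinsics, pixels), "k1" (the pictures are not rectified: a ray, as slopes to the right and down, at radius r is drawn at 1 + k1 r^2 times it, then the intrinsics apply), "R" (3x3) and "t" (3): a world point X has camera coordinates R X + t. Camera axes: x right, y down, z forward; pixel columns grow to the right and rows downward; lengths in mm; the calibration is good to about 2 mm. A picture is of the moment at which its call begins.
- ctrl.finish_job(): hands the job in, once; it reports no verdict.
The state is a dict: "t": time; "qpos": joint angles; "qd": joint speeds; "tau": joint torques, N m; "eef_pos": TCP position; "eef_rot": TCP orientation; "wrist_force": force on the tool from outside, world axes, zero at the start; "torque": the same for the moment, N m; "opening": opening from 0.0 (shut) to 1.0 (fully open).
Only numpy, scipy, OpenCV 4.12 (cv2) and the standard library are available. Lean on these libraries where they do the work, as an engineer would, in place of code of your own. Each camera call takes 0.05 s, during which the arm holds its last target. There are 200 camera calls.

TASK

The carton still lacks two berry feed balls. Take the ring spoon from its stand, scoop the two dark red balls out of the tray one at a time and let each roll gently from close above into an empty seat of the carton; then lay the spoon back on its stand as it was. The balls are greasy feed, so never touch any with the fingers; the pale balls stay in the tray and in the carton, and the other things on the table stay where they are.

Things in the scene. Friction and masses are not known exactly. Their poses are not given: they have to be found in the camera images.
- tray: Shallow square stainless tray, fixed, 218 x 218 mm outside, 214 x 214 mm inside, origin under its middle, x and y along its sides, floor 2 mm above the table, rim 18 mm above the table. Four balls lie loose on its floor, in no order: two dark red berry balls and two pale seed balls. To its left a tape reel hangs high over the table: see under_reel.
- under_reel (a point): Obstacle: the point on the table straight below the middle of the bag taper's fixed white tape reel, an upright disc 180 mm across (along world y) and 40 mm thick (along world x) that hangs from 474 to 650 mm above the table. Wrist and forearm must pass in front of it (nearer the robot) or to its right; keep the gripper's centre line 0.19 m to its right (-y) or 0.1 m nearer the robot.
- berry_1_center (a point): Centre of a dark red berry feed ball, 60 mm across, about 80 g, rigid; it rolls. One of the two that must go into the pack.
- berry_2_center (a point): Centre of the other dark red berry feed ball, 60 mm across, about 80 g, the same as the first.
- seed_1_center (a point): Centre of a pale seed feed ball, 60 mm across, loose in the tray; it stays in the tray.
- seed_2_center (a point): Centre of another pale seed feed ball, 60 mm across, loose in the tray; it stays in the tray.
- seed_3_center (a point): Centre of the pale seed feed ball, 60 mm across, that already sits in the third seat of the pack; it stays there.
- pack: Low brown carton, fixed, 216 x 76 x 30 mm, origin under its middle, x along its length; three round 50 mm holes in its top, 70 mm apart along x, are the seats. A ball sinks 13 mm into a seat.
- seat_1 (a point): First seat, at the empty end of the pack: where a ball's centre is when it sits in the hole, 16.6 mm above the carton's top (46.6 mm above the table).
- seat_2 (a point): Middle seat of the pack, empty: where a ball's centre is when it sits in the hole, 16.6 mm above the carton's top. Its neighbour, the third seat, holds a seed ball.
- seat_3 (a point): Third seat, 70 mm beyond the middle one: where the centre of the seed ball that is already packed sits.
- spoon_grip (a point): Where the spoon's blue grip is held: a level bar 14 mm wide and 14 mm high that runs from 36 mm ahead of this point (towards the ring) to 62 mm behind it. x points along the grip to the ring, z up. In this frame the middle of the ring lies at x +110, z -80 mm. The spoon is 190 mm long and weighs about 90 g.
- spoon_pocket (a point): Ball's centre when it sits in the spoon, 16 mm above the ring's middle. Ring: 4 mm wire, radius 27.5, open in front (+x; tips 52 mm apart, 17 ahead). Flat on a floor it slides round a ball's foot; lifted it holds one ball, hanging 14 mm below the wire. Behind, a 6 mm shank rises to x -42, z +70. Past 37 deg nose-down the ball rolls out; at 55 deg it lands about 36 mm ahead of the ring's middle.
- stand_grip (a point): Where the middle of the spoon's grip lies when the spoon is on its stand, 85 mm above the table. Axes as spoon_grip's.
- stand_pocket (a point): Where spoon_pocket lies when the spoon is on its stand. Stand: fixed steel plate 206 x 70 mm, 3 mm thick with 11 mm side rims, the wire ring lies flat on it; 43 mm behind stand_grip a post 34 mm wide, 6 mm thick, carries the grip's end in a saddle 22 mm wide (splayed wider on top), whose prongs rise to 107 mm above the table.
- oiler: Yellow oil bottle, 35 mm across, 105 mm tall, standing; origin under its middle. Leave it alone.
- clear_tape: Small roll of clear tape lying flat, 54 mm across, 18 mm high; origin under its middle. Leave it alone.
- glue_stick: White glue stick, 26 mm across, 88 mm tall, standing; origin under its middle. Leave it alone.
- tape_measure: Grey tape measure, 32 x 65 x 54 mm, standing; origin under its middle. Leave it alone.
Mind the look-alikes: they are no part of the job. Leave any orange look-alike of the part that bears seed_2_center alone.

How it is judged (in metres and radians):
On the way, in this order (a step that is already met when the one before it is completed fails the run):
1. one berry ball lies in the spoon, lifted clear of the tray (((distance between berry_1_center and spoon_pocket below 0.01 m and height (world z) of berry_1_center above 0.05 m) or (distance between berry_2_center and spoon_pocket below 0.01 m and height (world z) of berry_2_center above 0.05 m))), for 0.2 s.
2. one berry ball sits in an empty seat of the carton (((distance between berry_1_center and seat_1 below 0.01 m or distance between berry_1_center and seat_2 below 0.01 m) or (distance between berry_2_center and seat_1 below 0.01 m or distance between berry_2_center and seat_2 below 0.01 m))), for 0.2 s.
3. with the first one seated, the other berry ball lies in the spoon, lifted clear of the tray ((((distance between berry_1_center and seat_1 below 0.01 m or distance between berry_1_center and seat_2 below 0.01 m) and (distance between berry_2_center and spoon_pocket below 0.01 m and height (world z) of berry_2_center above 0.05 m)) or ((distance between berry_2_center and seat_1 below 0.01 m or distance between berry_2_center and seat_2 below 0.01 m) and (distance between berry_1_center and spoon_pocket below 0.01 m and height (world z) of berry_1_center above 0.05 m)))), for 0.2 s.
4. both berry balls sit in the carton, one to a seat (((distance between berry_1_center and seat_1 below 0.01 m and distance between berry_2_center and seat_2 below 0.01 m) or (distance between berry_1_center and seat_2 below 0.01 m and distance between berry_2_center and seat_1 below 0.01 m))), for 0.2 s.
At the end, for the whole second after the job is handed in: Both berry balls sit at rest in the two seats that were empty (centres within 10 mm), the third ball is still in its seat, the two pale balls are in the tray, and the spoon lies still on its stand as it was found (within 12 mm) (((distance between berry_1_center and seat_1 below 0.01 m and distance between berry_2_center and seat_2 below 0.01 m) or (distance between berry_1_center and seat_2 below 0.01 m and distance between berry_2_center and seat_1 below 0.01 m)) and distance between seed_3_center and seat_3 below 0.01 m and x of seed_1_center in the frame of tray between -0.109 and 0.109 m and y of seed_1_center in the frame of tray between -0.109 and 0.109 m and height (world z) of each of seed_1_center, seed_2_center below 0.04 m and x of seed_2_center in the frame of tray between -0.109 and 0.109 m and y of seed_2_center in the frame of tray between -0.109 and 0.109 m and distance between spoon_grip and stand_grip below 0.012 m and distance between spoon_pocket and stand_pocket below 0.012 m and linear speed of each of berry_1, berry_2 below 0.03 m/s and angular speed of spoon below 0.1 rad/s); the robot touches nothing.
It fails at once if the fingers touch a feed ball (contact force between the fingers and berry_1 above 0.3 N or contact force between the fingers and berry_2 above 0.3 N or contact force between the fingers and seed_1 above 0.3 N or contact force between the fingers and seed_2 above 0.3 N or contact force between the fingers and seed_3 above 0.3 N).
It fails at once if a berry ball is dropped or flung (faster than 1 m/s) (linear speed of any of berry_1, berry_2 above 1 m/s).
It fails at once if another thing on the table is shifted by more than 15 mm (distance of any of oiler, clear_tape, glue_stick, tape_measure from where it was at the start of the episode above 0.015 m).
It also fails if it takes over 72 s, if anything falls off the work surface, if the arm or the gripper's body presses on something with over 40 N, if the wrist force passes 120 N, or if a joint passes its speed limit or range.

## Working session

There is one attempt and no reset: what is moved stays moved. The work goes in short steps, Python scripts to look and compute and a tool call to move; the robot and the scene stay as the last step left them, time stands still between calls to the robot, and variables do not carry over. Pictures are saved under pics/ and viewed, about 8 in all and at most 12, crops included, and the job is handed in when it is done.

Besides the shell and the picture viewer there is one more tool, called after "Emit:" as name(argument=value, ...), one argument or row to a line, values as JSON. move_arm: Moves the arm, as the interface text tells. Its arguments: {"type":"object","properties":{"grip":{"type":"array"},"travel":{"type":"array"},"twist":{"type":"array"},"force":{"type":"number"}},"required":["grip","travel","twist"]}

```bash
ls; mkdir -p pics; cat > h.py <<'E'
import numpy as np, cv2
from bench import ctrl, grab_frame
def ray(f,u,v):
    K=f["K"];x=(u-K[0,2])/K[0,0];y=(v-K[1,2])/K[1,1]
    r0=np.hypot(x,y);r=r0
    for _ in range(20): r=r0/(1+f["k1"]*r*r)
    s=r/r0 if r0>0 else 1
    d=np.array([x*s,y*s,1.]); R=np.array(f["R"]);t=np.array(f["t"])
    return -R.T@t, R.T@d
def onz(f,u,v,z):
    c,d=ray(f,u,v); return c+d*(z-c[2])/d[2]
def depth(f,u,v):
    c,d=ray(f,u,v); return c+d*f["z_map"][int(v),int(u)]
def proj(f,X):
    p=np.array(f["R"])@np.array(X,float)+np.array(f["t"]); x,y=p[0]/p[2],p[1]/p[2]
    s=1+f["k1"]*(x*x+y*y); K=f["K"]
    return K[0,0]*x*s+K[0,2],K[1,1]*y*s+K[1,2]
def save(f,n): cv2.imwrite("pics/"+n,cv2.cvtColor(f["color"],cv2.COLOR_RGB2BGR))
E
python3 - <<'E'
from h import *
import pickle
print(ctrl.sense())
F={}
for n in("top","scene"):
    f=grab_frame(n);F[n]=f;save(f,n+"0.png")
    print(n,f["K"],f["k1"],-np.array(f["R"]).T@f["t"],np.array(f["R"]))
pickle.dump(F,open("f0.pkl","wb"))
E
```

```text
pics
{'t': 0.0, 'qpos': array([-7.12827689e+01,  5.03919559e+00,  7.86228220e+01, -1.04875189e-03,
        9.64622440e+01, -5.90759482e+00]), 'qd': array([-0.0390387 , -0.0220856 ,  0.02416486, -0.01183099,  0.02638305,
        0.08610562]), 'tau': array([-1.13160897e-04, -3.40182996e+01, -3.02428293e+01,  7.17017334e-02,
        3.28853773e-02, -1.79704280e-04]), 'eef_pos': array([ 228.98419472, -499.47507279,  204.32037063]), 'eef_rot': array([174.57300785,  89.87573407, 109.19771681]), 'wrist_force': array([-0.38688941,  0.47240513,  0.12043856]), 'torque': array([ 0.00929992,  0.07032923, -0.03549726]), 'opening': 0.9974286812529671}
top [[439.54757452   0.         316.65099146]
 [  0.         439.54757452 236.71837068]
 [  0.           0.           1.        ]] -0.007135587222910205 [297.90034886 -51.91268118 952.94487922] [[ 0.01114139 -0.99982407  0.01508964]
 [-0.98434945 -0.01362067 -0.17570041]
 [ 0.17587503 -0.01289593 -0.98432803]]
scene [[442.86693348   0.         320.4828054 ]
 [  0.         442.86693348 242.26551326]
 [  0.           0.           1.        ]] -0.05838156826360348 [121.96784235 499.30942097 641.73708585] [[-8.36623118e-01 -5.47778620e-01 -5.83944439e-04]
 [-3.49205649e-01  5.34163034e-01 -7.69886529e-01]
 [ 4.22039302e-01 -6.43900952e-01 -6.38180532e-01]]
```

View pics/top0.png

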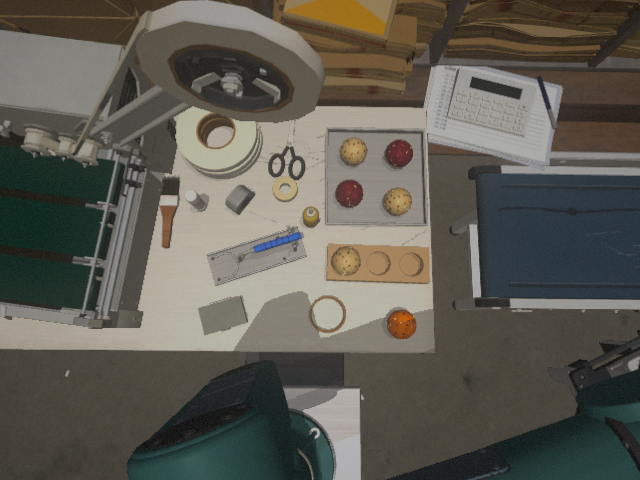

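View pics/scene0.png

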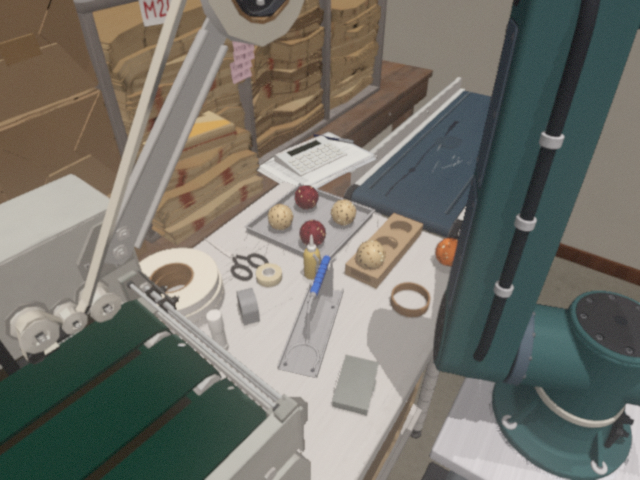

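```bash
cat > m.py <<'E'
from h import *
def blobs(mask,amin):
    n,l,s,c=cv2.connectedComponentsWithStats(mask.astype(np.uint8))
    return [(s[i,4],c[i],l==i,s[i,:4]) for i in range(1,n) if s[i,4]>amin]
def hsv(f): return cv2.cvtColor(f["color"],cv2.COLOR_RGB2HSV).astype(int)
E
python3 - <<'E'
from m import *
import pickle
F=pickle.load(open("f0.pkl","rb"))
for n in("top","scene"):
    f=F[n];h=hsv(f);H,S,V=h[...,0],h[...,1],h[...,2]
    for nm,mk in(("red",((H<6)|(H>170))&(S>140)&(V>40)),("blue",(H>100)&(H<125)&(S>130)&(V>90)),("orange",(H>=6)&(H<16)&(S>180)&(V>120))):
        for a,c,m,s in blobs(cv2.morphologyEx(mk.astype(np.uint8),cv2.MORPH_CLOSE,np.ones((5,5))),60):
            print(n,nm,a,c.round(1),s,"z32:",onz(f,*c,32).round(1),"z92:",onz(f,*c,92).round(1),"d:",depth(f,*c).round(1))
f=F["top"]
# depth map -> world points
v,u=np.mgrid[0:480,0:640]
P=np.zeros((480,640,3))
for y in range(100,350):
    for x in range(140,450): P[y,x]=depth(f,x,y)
np.save("P.npy",P)
for nm,(u,v) in dict(seedA=(353,151),redB=(400,152),redA=(349,193),seedB=(397,201),packseed=(346,261)).items():
    w=P[v-25:v+26,u-25:u+26].reshape(-1,3)
    k=w[:,2]>(40 if nm!="packseed" else 50)
    w=w[k]; A=np.c_[2*w,np.ones(len(w))];s=np.linalg.lstsq(A,(w**2).sum(1),rcond=None)[0]
    print(nm,len(w),s[:3].round(1),"r",np.sqrt(s[3]+s[:3]@s[:3]).round(1))
m=blobs((hsv(f)[...,0]>100)&(hsv(f)[...,0]<125)&(hsv(f)[...,1]>130)&(hsv(f)[...,2]>90)&(v*0+np.mgrid[0:480,0:640][0]>220)&(np.mgrid[0:480,0:640][0]<260)&(np.mgrid[0:480,0:640][1]<310),30)
print([(a,c.round(1),s) for a,c,_,s in m])
r=cv2.resize(f["color"][220:300,195:445],None,fx=3.2,fy=3.2,interpolation=cv2.INTER_CUBIC)
cv2.imwrite("pics/c1.png",r[...,::-1])
E
```

```text
top red 61 [400.5 150.2] [397 141  10  20] z32: [ 659.5 -247.5   32. ] z92: [ 635.9 -234.8   92. ] d: [ 647.9 -241.3   61.4]
top blue 277 [277.  241.9] [254 233  47  19] z32: [450.1  20.1  32. ] z92: [440.2  15.4  92. ] d: [440.   15.3  93.1]
top orange 524 [402.6 324. ] [390 311  26  27] z32: [ 282.  -243.2   32. ] z92: [ 283.1 -230.8   92. ] d: [ 282.6 -236.9   62.5]
scene blue 172 [320.1 273.6] [312 257  17  34] z32: [472.4 -33.8  32. ] z92: [437.9  18.6  92. ] d: [438.6  17.5  90.7]
seedA 526 [ 546.8 -118.4  532.3] r 490.5
redB 546 [ 545.  -193.8  540.2] r 500.1
redA 566 [ 478.  -110.2  518.3] r 472.0
seedB 558 [ 466.4 -188.1  523.9] r 478.3
packseed 653 [365.4 -90.6 510.2] r 446.4
[(np.int32(271), array([277.1, 241.8]), array([254, 233,  47,  19], dtype=int32))]
```

View pics/c1.png

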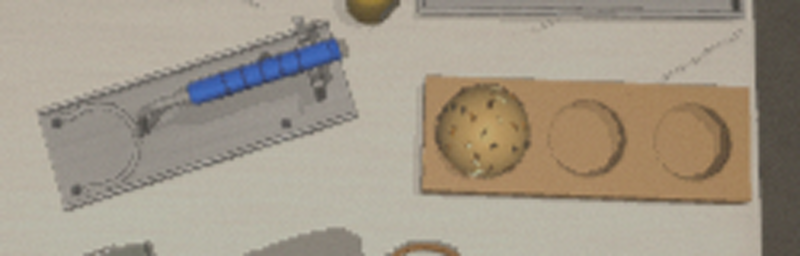

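```bash
python3 - <<'E'
from m import *
import pickle
F=pickle.load(open("f0.pkl","rb"));f=F["top"];P=np.load("P.npy")
for nm,(u,v),z0 in [("seedA",(353,151),30),("redB",(400,152),30),("redA",(349,193),30),("seedB",(397,201),30),("packseed",(346,261),45)]:
    w=P[v-16:v+17,u-16:u+17].reshape(-1,3); w=w[(w[:,2]>z0)&(w[:,2]<100)]
    def res(c): return np.linalg.norm(w-c,axis=1)-30
    from scipy.optimize import least_squares
    s=least_squares(res,w.mean(0)-[0,0,20],loss="soft_l1"); print(nm,len(w),s.x.round(1),np.abs(s.fun).mean().round(2))
reg=np.zeros((480,640),bool);reg[235:290,318:436]=1
w=P[reg&(P[...,2]>24)&(P[...,2]<34)][:,:2]
print("pack",[np.round(q,1) for q in cv2.minAreaRect(w.astype(np.float32))[:2]],cv2.minAreaRect(w.astype(np.float32))[2], np.median(P[reg&(P[...,2]>24)&(P[...,2]<34)][:,2]))
print("pack corners",cv2.boxPoints(cv2.minAreaRect(w.astype(np.float32))).round(1).tolist())
for nm,(a,b) in dict(h1=(692,140),h2=(587,138),c1=(427,75),c2=(750,87),c3=(748,202),c4=(420,192)).items(): print(nm,onz(f,195+a/3.2,220+b/3.2,30).round(1))
for c in [(39,112),(328,22),(357,117),(66,210)]: print("stand",onz(f,195+c[0]/3.2,220+c[1]/3.2,10).round(1))
print("ring",onz(f,195+105/3.2,220+145/3.2,5).round(1))
# blue grip
h=hsv(f);m=(h[...,0]>100)&(h[...,0]<125)&(h[...,1]>100)&(h[...,2]>70);m[:225]=0;m[262:]=0;m[:,:245]=0;m[:,310:]=0
vv,uu=np.nonzero(m); Q=np.array([onz(f,a,b,92) for a,b in zip(uu,vv)])[:,:2].astype(np.float32)
r=cv2.minAreaRect(Q);print("grip",r,cv2.boxPoints(r).round(1).tolist()); 
print("grip axis",cv2.fitLine(Q,cv2.DIST_L2,0,.01,.01).ravel())
for c in [(326,128),(426,130),(428,226),(326,224)]: print("tray",onz(f,*c,18).round(1))
# tall things near post
reg=np.zeros((480,640),bool);reg[215:270,200:312]=1
for lo,hi in((96,115),):
    w=P[reg&(P[...,2]>lo)&(P[...,2]<hi)];print(len(w),w.round(0).tolist()[:12])
b=cv2.minAreaRect(P[(P[...,2]>440)&(P[...,2]<700)][:,:2].astype(np.float32));print("reel",b)
E
```

```text
seedA 578 [ 656.5 -141.6   32.8] 0.92
redB 587 [ 653.1 -242.8   32.6] 0.91
redA 599 [ 560.  -132.7   32.7] 0.91
seedB 609 [ 543.3 -237.5   32.8] 0.88
packseed 653 [ 410.5 -124.4   47. ] 0.91
pack [array([ 409. , -194.7]), array([217.4,  76.9])] 88.71525573730469 30.643520281281326
pack corners [[368.1000061035156, -302.5], [444.8999938964844, -304.29998779296875], [449.79998779296875, -86.9000015258789], [373.0, -85.0999984741211]]
h1 [ 407.4 -265.    30. ]
h2 [ 407.9 -195.3   30. ]
c1 [448.6 -89.3  30. ]
c2 [ 443.4 -304.8   30. ]
c3 [ 366.9 -300.9   30. ]
c4 [370.9 -85.2  30. ]
stand [423.1 171.3  10. ]
stand [487.7 -22.1  10. ]
stand [422.5 -42.9  10. ]
stand [357.6 149.8  10. ]
ring [401.9 126.9   5. ]
grip ((440.45550537109375, 14.97092056274414), (13.535172462463379, 95.61473083496094), 18.721403121948242) [[418.70001220703125, 58.099998474121094], [449.3999938964844, -32.5], [462.20001220703125, -28.100000381469727], [431.5, 62.400001525878906]]
grip axis [ 3.1732130e-01 -9.4831806e-01  4.4013983e+02  1.5262875e+01]
tray [715.1 -82.5  18. ]
tray [ 714.4 -309.6   18. ]
tray [ 492.  -306.6   18. ]
tray [493.3 -84.2  18. ]
35 [[472.0, -4.0, 105.0], [472.0, -6.0, 106.0], [471.0, -9.0, 108.0], [470.0, -5.0, 106.0], [470.0, -6.0, 106.0], [469.0, -9.0, 108.0], [468.0, -5.0, 107.0], [468.0, -7.0, 106.0], [468.0, -8.0, 104.0], [466.0, -4.0, 104.0], [467.0, -6.0, 100.0], [466.0, -8.0, 103.0]]
reel ((528.3295288085938, 55.02909851074219), (224.05654907226562, 24.88602638244629), 73.8924789428711)
```

```bash
cat > go.py <<'E'
# python3 go.py x y z spoonyaw  -> travel/twist from last commanded; "set" as 5th arg commits
import sys,json,os,numpy as np
D=np.deg2rad
c=json.load(open("cmd.json")) if os.path.exists("cmd.json") else [229.179,-499.997,205.506,-65.375+90]
def tv(c,x,y,z,s):
    a=D(c[3]); d=np.array([np.cos(a),np.sin(a)]); r=np.array([np.sin(a),-np.cos(a)])
    p=np.array([x-c[0],y-c[1]])
    return np.round([(c[2]-z)/10,p@d/10,p@r/10],3),round(-D(s-c[3]),4)
def after(c,T,w):
    a=D(c[3]); d=np.array([np.cos(a),np.sin(a)]); r=np.array([np.sin(a),-np.cos(a)])
    p=np.array(c[:2])+10*T[1]*d+10*T[2]*r
    return [p[0],p[1],c[2]-10*T[0],c[3]-np.rad2deg(w)]
if __name__=="__main__":
    a=sys.argv[1:]
    if a[0]=="did": # travel xyz(cm) twist
        v=list(map(float,a[1:5])); n=after(c,v[:3],v[3]); json.dump(n,open("cmd.json","w")); c=n; a=a[5:]
    print("cmd",np.round(c,2))
    from bench import ctrl
    from scipy.spatial.transform import Rotation as Ro
    s=ctrl.sense();R=Ro.from_euler("xyz",s["eef_rot"],degrees=True).as_matrix()
    print("t",round(s["t"],2),"pos",s["eef_pos"].round(1),"yaw",np.rad2deg(np.arctan2(R[1,1],R[0,1])).round(1),"q",s["qpos"].round(0),"open",round(s["opening"],3),"F",s["wrist_force"].round(1),"M",s["torque"].round(2))
    for i in range(0,len(a),4):
        print(a[i:i+4],*tv(c,*map(float,a[i:i+4])))
E
python3 go.py 436.3 27.3 200 108.5; python3 - <<'E'
from m import *
import pickle
f=pickle.load(open("f0.pkl","rb"))["top"]
for p in((232,85),(232,60),(145,40),(322,80),(250,118)): print(p,depth(f,*p).round(0))
E
```

```text
cmd [ 229.18 -500.    205.51   24.62]
t 0.1 pos [ 229.  -499.5  204.4] yaw 24.6 q [-71.   5.  79.  -0.  96.  -6.] open 0.999 F [0.2 1.2 0.7] M [-0.03 -0.01 -0.03]
['436.3', '27.3', '200', '108.5'] [  0.551  40.8   -39.304] -1.4639
(232, 85) [512.  25. 568.]
(232, 60) [528.  23. 583.]
(145, 40) [525.  91. 615.]
(322, 80) [512. -60. 579.]
(250, 118) [517.  19. 485.]
```

Emit:
move_arm(
  grip=[0.5, 0.5, 0.5, 0.5, 0.5, 0.5, 0.5, 0.5, 0.5, 0.5],
  travel=[
    [7.05, 40.8, -39.3],
    [7.05, 40.8, -39.3],
    [7.05, 40.8, -39.3],
    [7.05, 40.8, -39.3],
    [7.05, 40.8, -39.3],
    [7.05, 40.8, -39.3],
    [7.05, 40.8, -39.3],
    [7.05, 40.8, -39.3],
    [7.05, 40.8, -39.3],
    [7.05, 40.8, -39.3],
  ],
  twist=[-1.464, -1.464, -1.464, -1.464, -1.464, -1.464, -1.464, -1.464, -1.464, -1.464],
)

```text
t: 1.35
eef_pos: [436.0, 30.7, 133.8]
eef_rot: [142.3, 89.9, 161.1]
wrist_force: [0.1, 0.4, 0.1]
opening: 0.507
```

```bash
python3 go.py did 7.05 40.8 -39.3 -1.464 436.3 27.3 71 108.5; python3 - <<'E'
from m import *
f=grab_frame("wrist");save(f,"w1.png");import pickle;pickle.dump(f,open("w1.pkl","wb"))
E
```

```text
cmd [436.32  27.27 135.01 108.51]
t 1.35 pos [436.   30.7 133.8] yaw 108.9 q [ -3.  -8.  99.   0.  89. -22.] open 0.507 F [0.1 0.4 0.1] M [-0.07 -0.12  0.01]
['436.3', '27.3', '71', '108.5'] [ 6.401e+00  4.000e-03 -1.000e-03] 0.0001
```

View pics/w1.png

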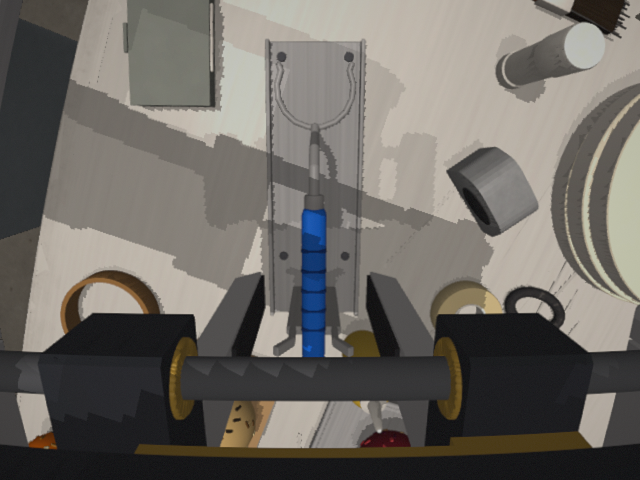

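```bash
python3 - <<'E'
from m import *
import pickle
f=pickle.load(open("w1.pkl","rb"))
h=hsv(f);m=(h[...,0]>100)&(h[...,0]<125)&(h[...,1]>100)&(h[...,2]>60);m[:190]=0;m[350:]=0;m[:,:290]=0;m[:,340:]=0
vv,uu=np.nonzero(m);Q=np.array([onz(f,a,b,92) for a,b in zip(uu,vv)])[:,:2].astype(np.float32)
l=cv2.fitLine(Q,cv2.DIST_L2,0,.01,.01).ravel();d=l[:2]*np.sign(l[1]);print("axis",np.rad2deg(np.arctan2(d[1],d[0])),l[2:],"width",cv2.minAreaRect(Q)[1])
s=(Q-l[2:])@d; e=l[2:]+d*s.max();print("front end",e,"grip pt",e-36*d, "front px->",uu[s.argmax()],vv[s.argmax()])
for p in((315,85),(315,126),(282,57),(349,57)): print(p,onz(f,*p,5).round(1))
for p in((322,90),(322,115)): print(onz(f,*p,3))
print("cam",(-f["R"].T@f["t"]).round(1)); print(ctrl.sense()["eef_pos"])
E
```

```text
axis 108.586136 [436.82806   21.139914] width (13.2906494140625, 84.06002044677734)
front end [424.0025    59.280815] grip pt [435.47678   25.158375] front px-> 323 209
(315, 85) [399.8 131.4   5. ]
(315, 126) [409.2 104.2   5. ]
(282, 57) [371.4 142.1   5. ]
(349, 57) [416.4 157.5   5. ]
[405.66348671 129.98897567   3.        ]
[411.4224444  113.34625423   3.        ]
cam [413.7  92.8 312.7]
[436.06726311  29.59087689 133.94920783]
```

Emit:
move_arm(
  grip=[0.5, 0.5, 0.5, 0.5, 0.5, 0.1, 0.1, 0.1, 0.1, 0.1],
  travel=[
    [2.5, 0, 0],
    [5.0, 0, 0],
    [6.3, 0, 0],
    [6.3, 0, 0],
    [6.3, 0, 0],
    [6.3, 0, 0],
    [6.3, 0, 0],
    [6.3, 0, 0],
    [6.3, 0, 0],
    [6.3, 0, 0],
  ],
  twist=[0, 0, 0, 0, 0, 0, 0, 0, 0, 0],
  force=50,
)

```text
t: 2.65
eef_pos: [436.4, 27.3, 72.1]
eef_rot: [-33.7, 90.0, -15.1]
wrist_force: [-0.4, 0.3, 1.8]
opening: 0.141
```

```bash
python3 go.py did 6.3 0 0 0
```

```text
cmd [436.32  27.27  72.01 108.51]
t 2.65 pos [436.4  27.3  72.1] yaw 108.5 q [ -4.  -6. 105.  -0.  81. -22.] open 0.141 F [-0.4  0.3  1.8] M [-0.01 -0.07 -0.01]
```

```bash
cat > sp.py <<'E'
from m import *
def spoon(f):
    h=hsv(f);m=(h[...,0]>100)&(h[...,0]<125)&(h[...,1]>100)&(h[...,2]>60);m[350:]=0;m[:,:280]=0;m[:,350:]=0
    b=max(blobs(m,50),key=lambda b:b[0]); s=b[3]; v=s[1];u=b[2][v+5].nonzero()[0].mean()
    w=b[2][v:v+40].sum(1)
    return "front v",v,"u",round(u,1),"w",b[2][v+8:v+20].sum(1).mean(),"w2",b[2][v+60:v+80].sum(1).mean(),"dep",np.median(f["z_map"][v+8:v+14,int(u)-2:int(u)+3]).round(1),np.median(f["z_map"][v+65:v+75,int(u)-2:int(u)+3]).round(1)
E
python3 -c "
from sp import *
f=grab_frame('wrist');print(spoon(f))"
```

```text
('front v', np.int32(224), 'u', np.float64(315.0), 'w', np.float64(33.0), 'w2', np.float64(32.6), 'dep', np.float32(163.1), np.float32(168.9))
```

Emit:
move_arm(
  grip=[0.1, 0.1, 0.1, 0.1, 0.1, 0.1, 0.1],
  travel=[
    [-0.8, 0, 0],
    [-1.6, 0, 0],
    [-3, 0, 0],
    [-4.5, 0, 0],
    [-6, 0, 0],
    [-6, 0, 0],
    [-6, 0, 0],
  ],
  twist=[0, 0, 0, 0, 0, 0, 0],
)

```text
t: 3.58
eef_pos: [436.1, 27.3, 131.8]
eef_rot: [174.6, 90.0, -166.9]
wrist_force: [-0.5, -0.0, -0.2]
opening: 0.145
```

```bash
python3 -c "
from sp import *
f=grab_frame('wrist');print(spoon(f));save(f,'w2.png')"; python3 go.py did -6 0 0 0 330 0 200 108.5
```

```text
('front v', np.int32(224), 'u', np.float64(315.0), 'w', np.float64(33.0), 'w2', np.float64(32.25), 'dep', np.float32(163.3), np.float32(169.1))
cmd [436.32  27.27 132.01 108.51]
t 3.62 pos [435.9  27.3 131.4] yaw 108.5 q [ -4.  -8. 100.  -0.  88. -22.] open 0.143 F [-0.1  0.7 -0.7] M [-0.02 -0.14 -0.01]
['330', '0', '200', '108.5'] [ -6.799   0.789 -10.948] 0.0001
```

View pics/w2.png

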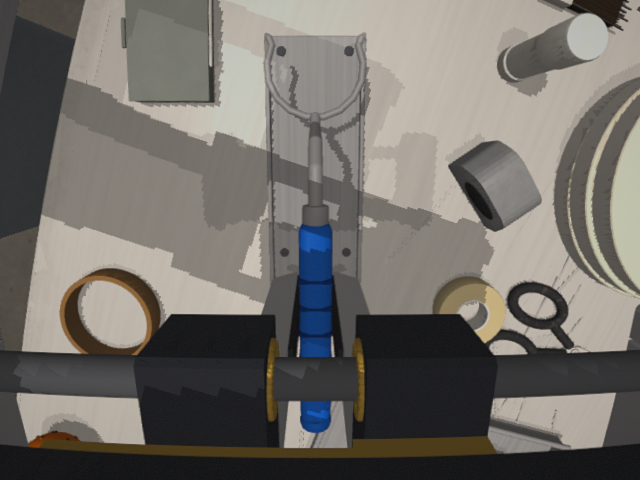

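```bash
python3 go.py 390 -60 180 108.5 500 -250 180 108.5 609.2 -279.7 130 108.5
```

```text
cmd [436.32  27.27 132.01 108.51]
t 3.62 pos [435.9  27.3 131.4] yaw 108.5 q [ -4.  -8. 100.  -0.  88. -22.] open 0.143 F [-0.1  0.7 -0.7] M [-0.02 -0.14 -0.01]
['390', '-60', '180', '108.5'] [-4.799 -6.805 -7.162] 0.0001
['500', '-250', '180', '108.5'] [ -4.799 -28.314  -2.762] 0.0001
['609.2', '-279.7', '130', '108.5'] [  0.201 -34.597   6.651] 0.0001
```

Emit:
move_arm(
  grip=[0.1, 0.1, 0.1, 0.1, 0.1, 0.1, 0.1, 0.1, 0.1, 0.1],
  travel=[
    [-4.8, -6.8, -7.2],
    [-4.8, -6.8, -7.2],
    [-4.8, -6.8, -7.2],
    [-4.8, -28.3, -2.8],
    [-4.8, -28.3, -2.8],
    [-4.8, -28.3, -2.8],
    [-4.8, -28.3, -2.8],
    [0.2, -34.6, 6.6],
    [0.2, -34.6, 6.6],
    [0.2, -34.6, 6.6],
  ],
  twist=[0, 0, 0, 0, 0, 0, 0, 0, 0, 0],
)

```text
t: 4.88
eef_pos: [608.9, -277.6, 118.8]
eef_rot: [129.1, 89.1, 147.7]
wrist_force: [-0.1, 0.6, -1.2]
opening: 0.142
```

Emit:
move_arm(
  grip=[0.1, 0.1],
  travel=[
    [0, 0, 0],
    [0, 0, 0],
  ],
  twist=[0, 0],
)

```text
t: 5.12
eef_pos: [608.7, -279.5, 132.7]
eef_rot: [-48.1, 89.8, -29.5]
wrist_force: [-0.9, -0.1, 0.4]
opening: 0.143
```

```bash
python3 go.py did 0.2 -34.6 6.6 0 609.2 -279.7 72 108.5;  python3 -c "
from sp import *
f=grab_frame('wrist');print(spoon(f));save(f,'w3.png')
import pickle;pickle.dump(f,open('w3.pkl','wb'));print((-f['R'].T@f['t']).round(1))"
```

```text
cmd [ 608.73 -279.89  130.01  108.51]
t 5.12 pos [ 608.7 -279.5  132.7] yaw 108.5 q [-30.  21.  67.  -0.  91. -48.] open 0.143 F [-0.9 -0.1  0.4] M [-0.07 -0.11 -0.03]
['609.2', '-279.7', '72', '108.5'] [5.801e+00 3.000e-03 5.100e-02] 0.0001
('front v', np.int32(224), 'u', np.float64(315.0), 'w', np.float64(33.0), 'w2', np.float64(33.0), 'dep', np.float32(163.5), np.float32(169.0))
[ 585.8 -216.8  311.3]
```

View pics/w3.png

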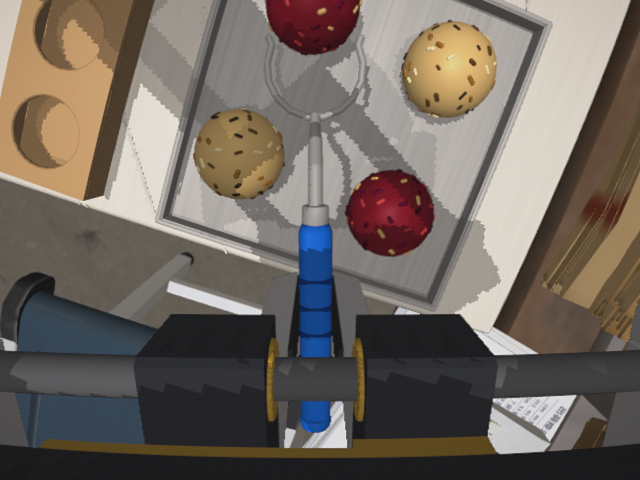

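```bash
python3 - <<'E'
from m import *
import pickle
from scipy.optimize import least_squares
f=pickle.load(open("w3.pkl","rb"))
for nm,(u,v) in dict(seedB=(239,154),redB=(390,212),seedA=(449,69),redA=(313,20)).items():
    w=np.array([depth(f,a,b) for a in range(u-42,u+43,2) for b in range(max(0,v-42),v+43,2) if f["z_map"][b,a]>0]);w=w[(w[:,2]>30)&(w[:,2]<63)]
    s=least_squares(lambda c:np.linalg.norm(w-c,axis=1)-30,w.mean(0)-[0,0,20],loss="soft_l1");print(nm,onz(f,u,v,32).round(1),len(w),s.x.round(1))
E
```

```text
seedB [ 540.7 -240.5   32. ] 1575 [ 541.1 -240.8   31.3]
redB [ 650.9 -245.2   32. ] 1491 [ 650.9 -246.1   31.4]
seedA [ 654.3 -144.1   32. ] 1653 [ 654.3 -144.9   31.4]
redA [ 561.  -144.8   32. ] 1001 [ 557.7 -135.6   31.5]
```

```bash
python3 - <<'E'
from h import *
import pickle
f=pickle.load(open("w3.pkl","rb"))
d=np.array([-.3173,.9483]);T=np.array([608.7,-279.5])
for p in((315,117),(267,38),(365,38),(264,75),(367,75)):
    X=onz(f,*p,65.7)[:2]-T; print(p,"along",(X@d).round(1),"right",(X@[d[1],-d[0]]).round(1))
print(proj(f,[*(T+82.5*d),65.7]),proj(f,[*(T+110*d),65.7]))
E
```

```text
(315, 117) along 80.6 right -1.2
(267, 38) along 124.1 right -28.2
(365, 38) along 124.2 right 26.9
(264, 75) along 104.0 right -30.3
(367, 75) along 104.1 right 28.4
(np.float64(317.06046229224415), np.float64(113.57820353826106)) (np.float64(317.1582313514969), np.float64(63.89329382618584))
```

Emit:
move_arm(
  grip=[0.1, 0.1, 0.1, 0.1, 0.1, 0.1],
  travel=[
    [1.5, 0, 0],
    [3, 0, 0],
    [4.5, 0, 0],
    [5.6, 0, 0],
    [5.6, 0, 0],
    [5.6, 0, 0],
  ],
  twist=[0, 0, 0, 0, 0, 0],
)

```text
t: 5.92
eef_pos: [609.0, -280.0, 74.3]
eef_rot: [-51.5, 90.0, -33.0]
wrist_force: [0.3, -0.1, -0.4]
opening: 0.144
```

```bash
python3 go.py did 5.6 0 0 0 608.7 -279.9 72 108.5 593.9 -237.3 72 108.5
```

```text
cmd [ 608.73 -279.89   74.01  108.51]
t 5.92 pos [ 609.  -280.    74.3] yaw 108.5 q [-30.  23.  71.  -0.  85. -48.] open 0.144 F [ 0.3 -0.1 -0.4] M [-0.01 -0.08  0.01]
['608.7', '-279.9', '72', '108.5'] [ 0.201  0.    -0.003] 0.0001
['593.9', '-237.3', '72', '108.5'] [ 0.201  4.51  -0.054] 0.0001
```

Emit:
move_arm(
  grip=[0.1, 0.1, 0.1, 0.1, 0.1, 0.1, 0.1, 0.1, 0.1],
  travel=[
    [0.25, 0, 0],
    [0.25, 0, 0],
    [0.25, 0.8, 0],
    [0.25, 1.6, 0],
    [0.25, 2.4, 0],
    [0.25, 3.2, 0],
    [0.25, 4.0, -0.05],
    [0.25, 4.5, -0.05],
    [0.25, 4.5, -0.05],
  ],
  twist=[0, 0, 0, 0, 0, 0, 0, 0, 0],
)

```text
t: 7.05
eef_pos: [593.9, -237.0, 71.6]
eef_rot: [-73.4, 90.0, -54.9]
wrist_force: [0.1, -0.7, -1.5]
opening: 0.142
```

```bash
python3 go.py did 0.25 4.5 -0.05 0;  python3 -c "
from sp import *
f=grab_frame('wrist');print(spoon(f));save(f,'w4.png')"
```

```text
cmd [ 593.97 -237.38   71.51  108.51]
t 7.05 pos [ 593.9 -237.    71.6] yaw 108.5 q [-27.  20.  77.  -0.  84. -45.] open 0.142 F [ 0.1 -0.7 -1.5] M [-0.03 -0.14 -0.05]
('front v', np.int32(224), 'u', np.float64(315.0), 'w', np.float64(33.0), 'w2', np.float64(33.0), 'dep', np.float32(163.3), np.float32(169.3))
```

View pics/w4.png

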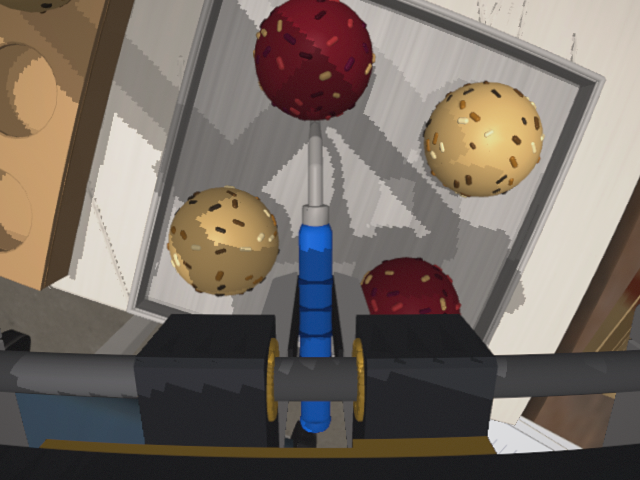

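Emit:
move_arm(
  grip=[0.1, 0.1, 0.1, 0.1, 0.1, 0.1, 0.1, 0.1, 0.1, 0.1],
  travel=[
    [-0.4, 0, 0],
    [-0.8, 0, 0],
    [-1.2, 0, 0],
    [-1.8, 0, 0],
    [-2.6, 0, 0],
    [-3.6, 0, 0],
    [-4.8, 0, 0],
    [-6, 0, 0],
    [-6, 0, 0],
    [-6, 0, 0],
  ],
  twist=[0, 0, 0, 0, 0, 0, 0, 0, 0, 0],
)

```text
t: 8.35
eef_pos: [593.8, -237.3, 131.3]
eef_rot: [143.7, 90.0, 162.2]
wrist_force: [-0.1, -0.3, -1.3]
opening: 0.143
```

```bash
python3 go.py did -6 0 0 0;  cat > ball.py <<'E'
from sp import *
f=grab_frame('wrist');print(spoon(f))
h=hsv(f);m=((h[...,0]<8)|(h[...,0]>168))&(h[...,1]>120)&(h[...,2]>35)
m=cv2.morphologyEx(m.astype(np.uint8),cv2.MORPH_CLOSE,np.ones((9,9)))
for a,c,_,s in blobs(m,1500): print("red",a,c.round(0),s,"dep",np.median(f["z_map"][int(c[1])-2:int(c[1])+3,int(c[0])-2:int(c[0])+3]).round(1),"pos",depth(f,*c).round(1))
E
python3 ball.py
```

```text
cmd [ 593.97 -237.38  131.51  108.51]
t 8.35 pos [ 593.8 -237.3  131.3] yaw 108.5 q [-27.  18.  72.  -0.  90. -45.] open 0.143 F [-0.1 -0.3 -1.3] M [-0.12 -0.12  0.02]
('front v', np.int32(224), 'u', np.float64(315.0), 'w', np.float64(33.0), 'w2', np.float64(33.0), 'dep', np.float32(163.6), np.float32(169.1))
red 10502 [315.  58.] [259   0 112 118] dep 185.2 pos [ 559.1 -138.4  110.5]
red 4972 [391. 274.] [347 235  85  80] dep 263.4 pos [ 644.6 -237.5   59.3]
```

```bash
python3 - <<'E'
from m import *
import pickle
f=pickle.load(open("f0.pkl","rb"))["top"]
for p in((475,172),(500,200),(560,230),(480,300),(455,228),(470,305),(500,90)): print(p,depth(f,*p).round(0))
E
python3 go.py 500 -290 180 108.5 443.4 -299.3 150 108.5 443.4 -299.3 105 108.5
```

```text
(475, 172) [ 653. -457.  -87.]
(500, 200) [ 579. -510.  -76.]
(560, 230) [ 506. -652.  -77.]
(480, 300) [ 338. -454.  -91.]
(455, 228) [ 640. -615. -725.]
(470, 305) [ 339. -616. -606.]
(500, 90) [ 817. -486.   17.]
cmd [ 593.97 -237.38  131.51  108.51]
t 8.4 pos [ 593.7 -237.2  130.9] yaw 108.5 q [-27.  18.  72.  -0.  90. -45.] open 0.143 F [-0.5 -1.1 -2.5] M [-0.13 -0.08  0.  ]
['500', '-290', '180', '108.5'] [ -4.849  -2.007 -10.581] 0.0001
['443.4', '-299.3', '150', '108.5'] [ -1.849  -1.093 -16.244] 0.0001
['443.4', '-299.3', '105', '108.5'] [  2.651  -1.093 -16.244] 0.0001
```

Emit:
move_arm(
  grip=[0.1, 0.1, 0.1, 0.1, 0.1, 0.1, 0.1, 0.1, 0.1, 0.1],
  travel=[
    [-1.6, 0, 0],
    [-3.2, 0, -0.7],
    [-4.8, -0.1, -2.2],
    [-4.8, -0.3, -4.4],
    [-4.8, -0.5, -6.8],
    [-4.8, -0.6, -9.2],
    [-4.8, -0.8, -11.6],
    [-4.8, -1, -14],
    [-4.8, -1.1, -15.7],
    [-4.8, -1.1, -16.2],
  ],
  twist=[0, 0, 0, 0, 0, 0, 0, 0, 0, 0],
)

```text
t: 9.65
eef_pos: [442.9, -299.8, 180.0]
eef_rot: [-52.3, 89.9, -33.9]
wrist_force: [0.0, 0.0, -1.9]
opening: 0.142
```

Emit:
move_arm(
  grip=[0.1, 0.1, 0.1, 0.1, 0.1, 0.1],
  travel=[
    [0, 0, 0],
    [1.2, 0, 0],
    [2.8, 0, 0],
    [4.4, 0, 0],
    [5.5, 0, 0],
    [5.5, 0, 0],
  ],
  twist=[0, 0, 0, 0, 0, 0],
)

```text
t: 10.4
eef_pos: [443.2, -298.6, 122.7]
eef_rot: [121.8, 89.8, 140.3]
wrist_force: [-0.5, -0.5, -2.6]
opening: 0.144
```

```bash
python3 go.py did -4.8 -1.1 -16.2 0 >/dev/null; python3 go.py did 5.5 0 0 0 443.4 -299.3 105 108.5;python3 ball.py; python3 - <<'E'
from m import *
import pickle
f=grab_frame("top");pickle.dump(f,open("t2.pkl","wb"))
f=grab_frame("wrist");save(f,"w5.png");pickle.dump(f,open("w5.pkl","wb"))
E
```

```text
cmd [ 443.84 -299.23  124.51  108.51]
t 10.4 pos [ 443.2 -298.6  122.7] yaw 108.5 q [-40.   5.  88.  -0.  87. -59.] open 0.144 F [-0.5 -0.5 -2.6] M [-0.12 -0.15 -0.02]
['443.4', '-299.3', '105', '108.5'] [ 1.951  0.007 -0.044] 0.0001
('front v', np.int32(224), 'u', np.float64(315.0), 'w', np.float64(33.0), 'w2', np.float64(33.0), 'dep', np.float32(163.6), np.float32(169.0))
red 10597 [315.  57.] [259   0 112 118] dep 185.3 pos [ 408.4 -199.5  101.8]
red 4882 [607. 265.] [568 225  72  81] dep 259.8 pos [ 629.6 -246.3   52.5]
```

View pics/w5.png

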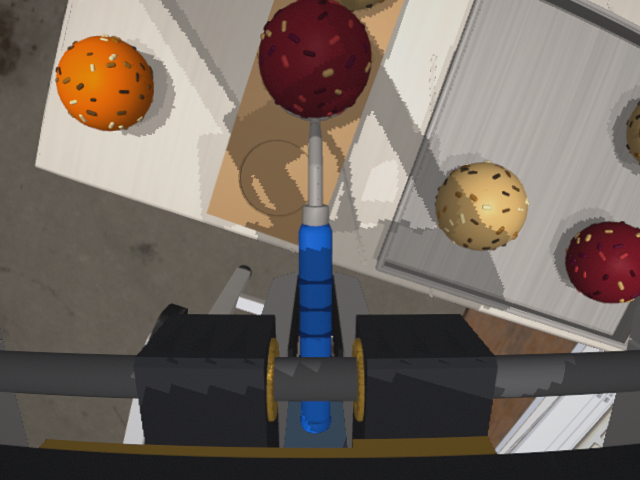

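```bash
python3 - <<'E'
from h import *
import pickle
f=pickle.load(open("w5.pkl","rb"))
d=np.array([-.3173,.9483])
X=onz(f,277.5,178,30);print(X, X[:2]+1.9*d+1*np.array([d[1],-d[0]]))
g=cv2.GaussianBlur(cv2.cvtColor(f["color"],cv2.COLOR_RGB2GRAY),(5,5),0)
f=pickle.load(open("t2.pkl","rb"))
X=[(380,263)]
E
```

```text
[ 405.5063151  -266.74880705   30.        ] [ 405.8517451  -264.62973705]
```

Emit:
move_arm(
  grip=[0.1, 0.1, 0.1, 0.1, 0.1, 0.1, 0.1],
  travel=[
    [0.6, 0, -0.08],
    [1.2, 0, -0.08],
    [1.7, 0, -0.08],
    [2.1, 0, -0.08],
    [2.4, 0, -0.08],
    [2.5, 0, -0.08],
    [2.5, 0, -0.08],
  ],
  twist=[0, 0, 0, 0, 0, 0, 0],
)

```text
t: 11.42
eef_pos: [443.1, -299.5, 99.6]
eef_rot: [-59.6, 90.0, -41.1]
wrist_force: [0.2, 0.2, -1.7]
opening: 0.143
```

```bash
python3 go.py did 2.5 0 -0.08 0; python3 ball.py
```

```text
cmd [ 443.08 -299.48   99.51  108.51]
t 11.43 pos [ 443.1 -299.5   99.6] yaw 108.5 q [-40.   6.  90.  -0.  84. -59.] open 0.143 F [ 0.2  0.2 -1.7] M [-0.08 -0.12 -0.05]
('front v', np.int32(224), 'u', np.float64(315.0), 'w', np.float64(33.0), 'w2', np.float64(33.0), 'dep', np.float32(163.7), np.float32(169.1))
red 10620 [315.  57.] [259   0 112 118] dep 185.1 pos [ 408.3 -200.4   78. ]
red 3577 [617. 272.] [587 230  53  87] dep 244.2 pos [ 625.7 -249.    44.9]
```

Emit:
move_arm(
  grip=[0.1, 0.1, 0.1, 0.1, 0.1, 0.1, 0.1, 0.1],
  travel=[
    [0.05, 0, 0],
    [0.05, -0.2, 0],
    [0.05, -0.5, 0],
    [0.05, -0.8, 0],
    [0.05, -1.1, 0],
    [0.05, -1.4, 0],
    [0.05, -1.4, 0],
    [0.05, -1.4, 0],
  ],
  twist=[0, 0, 0, 0, 0, 0, 0, 0],
)

```text
t: 12.48
eef_pos: [447.7, -313.2, 99.2]
eef_rot: [-84.5, 89.9, -66.0]
wrist_force: [-0.3, -0.9, -0.9]
opening: 0.146
```

```bash
python3 go.py did 0.05 -1.4 0 0; python3 ball.py
```

```text
cmd [ 447.52 -312.76   99.01  108.51]
t 12.47 pos [ 447.7 -313.2   99.2] yaw 108.5 q [-41.   7.  88.  -0.  84. -59.] open 0.146 F [-0.3 -0.9 -0.9] M [-0.07 -0.07  0.  ]
('front v', np.int32(224), 'u', np.float64(315.0), 'w', np.float64(33.0), 'w2', np.float64(33.0), 'dep', np.float32(163.6), np.float32(169.2))
red 9835 [314.  46.] [257   0 115 102] dep 181.7 pos [ 411.4 -209.9   80.6]
red 3356 [619. 252.] [591 208  49  89] dep 241.7 pos [ 624.9 -250.7   44.8]
```

Emit:
move_arm(
  grip=[0.1, 0.1, 0.1, 0.1, 0.1, 0.1, 0.1, 0.1],
  travel=[
    [0, -0.3, 0],
    [0, -0.6, 0],
    [0, -0.9, 0],
    [0, -1.2, 0],
    [0, -1.5, 0],
    [0, -1.8, 0],
    [0, -1.8, 0],
    [0, -1.8, 0],
  ],
  twist=[0, 0, 0, 0, 0, 0, 0, 0],
)

```text
t: 13.52
eef_pos: [453.3, -330.0, 99.1]
eef_rot: [-71.7, 90.0, -53.2]
wrist_force: [0.1, 0.2, 0.4]
opening: 0.142
```

```bash
python3 go.py did 0 -1.8 0 0; python3 ball.py
```

```text
cmd [ 453.24 -329.83   99.01  108.51]
t 13.53 pos [ 453.3 -330.    99.1] yaw 108.5 q [-42.   9.  86.  -0.  85. -60.] open 0.142 F [0.1 0.2 0.4] M [-0.07 -0.12  0.02]
('front v', np.int32(224), 'u', np.float64(315.0), 'w', np.float64(33.0), 'w2', np.float64(33.0), 'dep', np.float32(163.2), np.float32(169.1))
red 5232 [313.  25.] [256   0 114  60] dep 190.1 pos [ 412.7 -215.2   69. ]
red 3054 [621. 226.] [595 182  45  89] dep 238.9 pos [ 624.2 -252.4   43.9]
```

Emit:
move_arm(
  grip=[0.1, 0.1, 0.1, 0.1, 0.1, 0.1, 0.1, 0.1],
  travel=[
    [0, -0.5, 0],
    [0, -1.2, 0],
    [0, -2.0, 0],
    [0, -3, 0],
    [-1.5, -4, 0],
    [-4, -5, 0],
    [-8, -6, 0],
    [-8, -6, 0],
  ],
  twist=[0, 0, 0, 0, 0, 0, 0, 0],
)

```text
t: 14.58
eef_pos: [474.0, -389.3, 183.2]
eef_rot: [-64.3, 89.5, -45.9]
wrist_force: [0.4, -0.1, -1.2]
opening: 0.142
```

```bash
python3 go.py did -8 -6 0 0; python3 - <<'E'
from m import *
import pickle
f=grab_frame("top");save(f,"t3.png");pickle.dump(f,open("t3.pkl","wb"))
h=hsv(f);m=((h[...,0]<8)|(h[...,0]>168))&(h[...,1]>110)&(h[...,2]>35)
from scipy.optimize import least_squares
for a,c,_,s in blobs(cv2.morphologyEx(m.astype(np.uint8),cv2.MORPH_CLOSE,np.ones((5,5))),60):
    u,v=map(int,c)
    w=np.array([depth(f,i,j) for i in range(u-16,u+17) for j in range(v-16,v+17)]);w=w[(w[:,2]>36)&(w[:,2]<90)]
    s=least_squares(lambda c:np.linalg.norm(w-c,axis=1)-30,w.mean(0)-[0,0,20],loss="soft_l1");print("red",a,c.round(1),s.x.round(1),len(w))
r=cv2.resize(f["color"][110:300,300:460],None,fx=3.1,fy=3.1);cv2.imwrite("pics/t3c.png",r[...,::-1])
E
```

```text
cmd [ 472.28 -386.73  179.01  108.51]
t 14.57 pos [ 474.  -389.3  183.2] yaw 108.5 q [-45.  13.  72.  -0.  95. -63.] open 0.142 F [ 0.4 -0.1 -1.2] M [-0.06 -0.06 -0.  ]<stdin>:9: RuntimeWarning: Mean of empty slice.
  ret = um.true_divide(
Traceback (most recent call last):
ValueError: Initial guess is outside of provided bounds
```

```bash
cat > balls.py <<'E'
from m import *
import pickle,sys
from scipy.optimize import least_squares
f=grab_frame(sys.argv[1]) if sys.argv[1] in("top","scene","wrist") else pickle.load(open(sys.argv[1],"rb"))
pickle.dump(f,open("last.pkl","wb"))
E0={"seedA":(656.5,-141.6,32),"redB":(653,-242.8,32),"redA?":(560,-132.7,32),"seedB":(543.3,-237.5,32),"seat3":(410,-124.5,46.6),"seat2":(408.3,-195,46.6),"seat1":(407,-265,46.6)}
for n,X in E0.items():
    u,v=map(int,proj(f,X)); k=int(34/ (np.array(f["R"])@X+f["t"])[2]*f["K"][0,0])
    w=np.array([depth(f,i,j) for i in range(max(u-k,0),min(u+k,640)) for j in range(max(v-k,0),min(v+k,480)) if f["z_map"][j,i]>0]+[[0,0,0]])
    w=w[(w[:,2]>X[2]-4)&(w[:,2]<X[2]+36)]
    if len(w)<60: print(n,"none",len(w),(u,v));continue
    s=least_squares(lambda c:np.linalg.norm(w-c,axis=1)-30,w.mean(0)-[0,0,20],loss="soft_l1")
    print(n,s.x.round(1),"n",len(w),"err",np.abs(s.fun).mean().round(1),"col",f["color"][min(v,479)-3:v+3,u-3:u+3].reshape(-1,3).mean(0).round(0) if 0<=u<640 and 0<=v<480 else "")
E
python3 balls.py t3.pkl; python3 balls.py scene
```

```text
seedA [ 656.7 -141.6   32.7] n 581 err 1.0 col [190. 160. 107.]
redB [ 653.3 -243.    32.7] n 598 err 1.0 col [111.  53.  55.]
redA? none 0 (348, 192)
seedB [ 543.4 -237.6   32.6] n 613 err 0.9 col [187. 158. 105.]
seat3 [ 410.4 -124.7   47.1] n 655 err 0.9 col [185. 155. 101.]
seat2 [ 408.9 -194.5   47. ] n 664 err 0.8 col [80. 47. 44.]
seat1 none 0 (413, 263)
seedA [ 655.7 -143.3   30.7] n 446 err 1.0 col [206. 183. 148.]
redB [ 651.9 -244.5   30.6] n 388 err 1.1 col [137.  80.  79.]
redA? none 0 (311, 232)
seedB [ 542.2 -238.9   30.4] n 426 err 1.0 col [205. 182. 147.]
seat3 [ 409.5 -126.7   45.3] n 663 err 2.2 col [208. 184. 147.]
seat2 [ 407.6 -194.3   44.9] n 634 err 8.4 col [112.  62.  63.]
seat1 [ 407.5 -195.4   45. ] n 153 err 0.9 col [131. 110.  90.]
```

```bash
python3 go.py 512 -178 180 -25
```

```text
cmd [ 472.28 -386.73  179.01  108.51]
t 14.68 pos [ 472.2 -387.   178.5] yaw 108.5 q [-45.  13.  72.  -0.  95. -63.] open 0.144 F [ 0.4 -0.1 -1. ] M [-0.   -0.1   0.03]
['512', '-178', '180', '-25'] [-0.099 18.533 10.392] 2.3301
```

Emit:
move_arm(
  grip=[0.1, 0.1, 0.1, 0.1, 0.1, 0.1, 0.1, 0.1, 0.1, 0.1],
  travel=[
    [-0.1, 1.8, 1],
    [-0.1, 3.6, 2],
    [-0.1, 5.4, 3],
    [-0.1, 7.2, 4],
    [-0.1, 9, 5],
    [-0.1, 10.8, 6],
    [-0.1, 12.6, 7],
    [-0.1, 14.4, 8],
    [-0.1, 16.4, 9.2],
    [-0.1, 18.5, 10.4],
  ],
  twist=[0.16, 0.33, 0.5, 0.67, 0.84, 1.01, 1.18, 1.35, 1.52, 1.69],
)

```text
t: 15.92
eef_pos: [511.0, -176.9, 177.3]
eef_rot: [-125.9, 89.7, 155.4]
wrist_force: [1.0, -0.5, -0.7]
opening: 0.138
```

Emit:
move_arm(
  grip=[0.1, 0.1, 0.1, 0.1, 0.1, 0.1, 0.1, 0.1, 0.1],
  travel=[
    [0, 0, 0],
    [0, 0, 0],
    [0, 0, 0],
    [0, 0, 0],
    [0, 0, 0],
    [1.5, 0, 0],
    [3, 0, 0],
    [4.5, 0, 0],
    [4.5, 0, 0],
  ],
  twist=[0.16, 0.32, 0.48, 0.6, 0.64, 0.64, 0.64, 0.64, 0.64],
)

```text
t: 17.05
eef_pos: [510.8, -177.6, 132.3]
eef_rot: [-89.5, 89.7, 155.5]
wrist_force: [0.3, 0.6, -0.9]
opening: 0.143
```

```bash
python3 go.py did -0.1 18.5 10.4 1.69 >/dev/null; python3 go.py did 4.5 0 0 0.64 511.7 -177.9 72 -25; python3 -c "
from m import *
f=grab_frame('wrist');save(f,'w6.png')
import pickle;pickle.dump(f,open('w6.pkl','wb'))"; python3 balls.py w6.pkl
```

```text
cmd [ 512.18 -178.28  135.01  -24.99]
t 17.05 pos [ 510.8 -177.6  132.3] yaw -25.0 q [-25.   6.  86.  -0.  88.  90.] open 0.143 F [ 0.3  0.6 -0.9] M [ 0.03  0.04 -0.05]
['511.7', '-177.9', '72', '-25'] [ 6.301 -0.06  -0.014] 0.0001
seedA [ 654.2 -144.9   31.4] n 7195 err 0.5 col [215. 189. 126.]
redB [ 650.8 -246.1   31.6] n 3985 err 2.1 col 
redA? none 0 (223, 203)
seedB [ 541.1 -240.9   31.4] n 6497 err 0.9 col [150. 122.  79.]
seat3 [ 408.3 -127.5   45.6] n 915 err 0.4 col [60. 60. 61.]
seat2 none 0 (394, 359)
seat1 none 0 (485, 322)
```

View pics/w6.png

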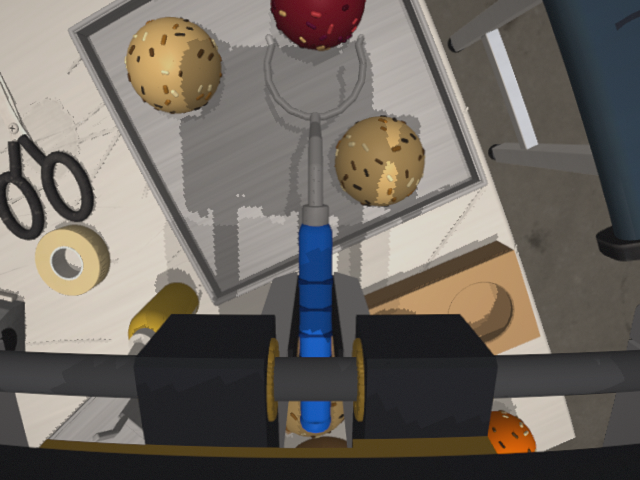

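Emit:
move_arm(
  grip=[0.1, 0.1, 0.1, 0.1, 0.1, 0.1, 0.1],
  travel=[
    [0, 0, 0.15],
    [1.5, 0, 0.15],
    [3, 0, 0.15],
    [4.5, 0, 0.15],
    [5.6, 0, 0.15],
    [6.1, 0, 0.15],
    [6.1, 0, 0.15],
  ],
  twist=[0, 0, 0, 0, 0, 0, 0],
)

```text
t: 17.98
eef_pos: [511.4, -179.6, 73.6]
eef_rot: [-85.0, 90.0, 160.0]
wrist_force: [0.2, 0.4, -1.1]
opening: 0.144
```

```bash
python3 go.py did 6.1 0 0.15 0 553 -198.9 71.5 -25; python3 ball.py
```

```text
cmd [ 511.55 -179.64   74.01  -24.99]
t 17.98 pos [ 511.4 -179.6   73.6] yaw -25.0 q [-25.   8.  91.  -0.  82.  90.] open 0.144 F [ 0.2  0.4 -1.1] M [ 0.05 -0.01 -0.04]
['553', '-198.9', '71.5', '-25'] [ 0.251  4.57  -0.006] 0.0001
('front v', np.int32(224), 'u', np.float64(315.0), 'w', np.float64(33.0), 'w2', np.float64(33.0), 'dep', np.float32(163.4), np.float32(169.3))
red 1996 [315.  11.] [264   0 101  29] dep 186.8 pos [ 626.7 -235.    45.7]
```

Ball is centred laterally on the spoon (u 315). Slide in and lift.

Emit:
move_arm(
  grip=[0.1, 0.1, 0.1, 0.1, 0.1, 0.1, 0.1, 0.1, 0.1],
  travel=[
    [0.25, 0, 0],
    [0.25, 0, 0],
    [0.25, 0.8, 0],
    [0.25, 1.6, 0],
    [0.25, 2.4, 0],
    [0.25, 3.2, 0],
    [0.25, 4.0, 0],
    [0.25, 4.6, 0],
    [0.25, 4.6, 0],
  ],
  twist=[0, 0, 0, 0, 0, 0, 0, 0, 0],
)

```text
t: 19.15
eef_pos: [553.6, -199.3, 71.4]
eef_rot: [-27.4, 90.0, -142.4]
wrist_force: [-0.2, 0.1, -1.2]
opening: 0.147
```

```bash
python3 go.py did 0.25 4.6 0 0; python3 ball.py
```

```text
cmd [ 553.24 -199.08   71.51  -24.99]
t 19.15 pos [ 553.6 -199.3   71.4] yaw -25.0 q [-25.  13.  84.  -0.  82.  90.] open 0.147 F [-0.2  0.1 -1.2] M [ 0.03 -0.01  0.04]
('front v', np.int32(224), 'u', np.float64(315.5), 'w', np.float64(33.0), 'w2', np.float64(33.0), 'dep', np.float32(163.7), np.float32(169.3))
red 11531 [315.  58.] [255   0 121 121] dep 175.6 pos [ 646.5 -244.1   61.4]
```

Emit:
move_arm(
  grip=[0.1, 0.1, 0.1, 0.1, 0.1, 0.1, 0.1, 0.1, 0.1, 0.1],
  travel=[
    [-0.4, 0, 0],
    [-0.8, 0, 0],
    [-1.2, 0, 0],
    [-1.8, 0, 0],
    [-2.6, 0, 0],
    [-3.6, 0, 0],
    [-5, 0, 0],
    [-7, 0, 0],
    [-9, 0, 0],
    [-10.5, 0, 0],
  ],
  twist=[0, 0, 0, 0, 0, 0, 0, 0, 0, 0],
)

```text
t: 20.45
eef_pos: [553.6, -199.3, 178.5]
eef_rot: [86.8, 89.9, -28.2]
wrist_force: [-0.1, -0.8, -1.3]
opening: 0.149
```

```bash
python3 go.py did -10.5 0 0 0 307.3 -218.5 176 -25; python3 ball.py
```

```text
cmd [ 553.24 -199.08  176.51  -24.99]
t 20.45 pos [ 553.6 -199.3  178.5] yaw -25.0 q [-25.  10.  76.  -0.  94.  90.] open 0.149 F [-0.1 -0.8 -1.3] M [ 0.11  0.09 -0.02]
['307.3', '-218.5', '176', '-25'] [  0.051 -21.471  12.152] 0.0001
('front v', np.int32(224), 'u', np.float64(315.0), 'w', np.float64(33.0), 'w2', np.float64(33.0), 'dep', np.float32(163.4), np.float32(169.2))
red 10546 [314.  58.] [258   0 115 118] dep 185.6 pos [ 649.1 -245.1  156.5]
```

Emit:
move_arm(
  grip=[0.1, 0.1, 0.1, 0.1, 0.1, 0.1, 0.1, 0.1, 0.1, 0.1],
  travel=[
    [0, -0.9, 0.5],
    [0, -2.8, 1.6],
    [0, -5.4, 3.05],
    [0, -8.2, 4.6],
    [0, -11, 6.2],
    [0, -13.8, 7.8],
    [0, -16.6, 9.4],
    [0, -19, 10.7],
    [0, -20.7, 11.7],
    [0, -21.4, 12.1],
  ],
  twist=[0, 0, 0, 0, 0, 0, 0, 0, 0, 0],
)

```text
t: 21.75
eef_pos: [307.1, -218.2, 176.0]
eef_rot: [-118.5, 90.0, 126.5]
wrist_force: [-0.5, 0.7, -1.1]
opening: 0.142
```

Emit:
move_arm(
  grip=[0.1, 0.1, 0.1, 0.1, 0.1, 0.1, 0.1],
  travel=[
    [0, 0, 0],
    [1.2, 0, 0],
    [2.8, 0, 0],
    [4.2, 0, 0],
    [5.2, 0, 0],
    [5.5, 0, 0],
    [5.5, 0, 0],
  ],
  twist=[0, 0, 0, 0, 0, 0, 0],
)

```text
t: 22.62
eef_pos: [308.2, -218.4, 121.5]
eef_rot: [58.4, 90.0, -56.6]
wrist_force: [0.7, -0.3, -1.9]
opening: 0.142
```

```bash
python3 go.py did 0 -21.4 12.1 0 >/dev/null; python3 go.py did 5.5 0 0 0 308.1 -218.2 98.7 -25; python3 ball.py; python3 balls.py wrist;python3 -c "
from m import *
import pickle
save(pickle.load(open('last.pkl','rb')),'w7.png')"
```

```text
cmd [ 308.16 -218.33  121.51  -24.99]
t 22.62 pos [ 308.2 -218.4  121.5] yaw -25.0 q [-44. -16. 107.  -0.  89.  71.] open 0.142 F [ 0.7 -0.3 -1.9] M [0.1  0.07 0.02]
['308.1', '-218.2', '98.7', '-25'] [ 2.281 -0.011 -0.009] 0.0001
('front v', np.int32(224), 'u', np.float64(315.0), 'w', np.float64(33.0), 'w2', np.float64(33.0), 'dep', np.float32(163.5), np.float32(169.2))
red 10620 [314.  57.] [257   0 116 117] dep 185.4 pos [ 403.7 -264.2   98.8]
red 7970 [211. 119.] [161  68 102 102] dep 216.2 pos [ 403.1 -203.1   75. ]
seedA none 0 (-8, -164)
redB none 0 (121, -241)
redA? none 0 (23, -48)
seedB none 0 (176, -111)
seat3 [ 408.3 -127.4   45.7] n 7690 err 0.5 col [233. 209. 138.]
seat2 [ 406.7 -197.2   45.8] n 8502 err 1.1 col [104.  34.  42.]
seat1 [ 406.1 -264.6   66.7] n 1369 err 2.6 col [90. 24. 32.]
```

View pics/w7.png

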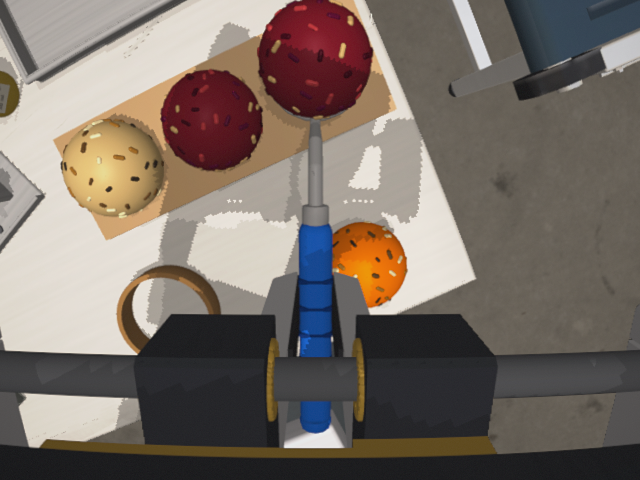

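Emit:
move_arm(
  grip=[0.1, 0.1, 0.1, 0.1, 0.1, 0.1, 0.1, 0.1],
  travel=[
    [0.5, 0, 0.1],
    [1.0, 0, 0.1],
    [1.4, 0, 0.1],
    [1.8, 0, 0.1],
    [2.1, 0, 0.1],
    [2.2, 0, 0.1],
    [2.25, 0, 0.1],
    [2.25, 0, 0.1],
  ],
  twist=[0, 0, 0, 0, 0, 0, 0, 0],
)

```text
t: 23.72
eef_pos: [307.9, -219.3, 99.2]
eef_rot: [68.3, 90.0, -46.7]
wrist_force: [-0.4, 0.6, -1.9]
opening: 0.143
```

```bash
python3 go.py did 2.25 0 0.1 0; python3 ball.py
```

```text
cmd [ 307.74 -219.24   99.01  -24.99]
t 23.73 pos [ 307.9 -219.3   99.2] yaw -25.0 q [-44. -15. 109.  -0.  86.  71.] open 0.143 F [-0.4  0.6 -1.9] M [ 0.12  0.09 -0.01]
('front v', np.int32(224), 'u', np.float64(315.0), 'w', np.float64(33.0), 'w2', np.float64(33.0), 'dep', np.float32(163.6), np.float32(169.1))
red 10632 [314.  57.] [257   0 116 117] dep 185.0 pos [ 403.3 -265.2   77.8]
red 9626 [199. 117.] [143  61 113 112] dep 194.1 pos [ 402.6 -203.8   75.6]
```

Emit:
move_arm(
  grip=[0.1, 0.1, 0.1, 0.1, 0.1, 0.1, 0.1, 0.1],
  travel=[
    [0, -0.2, 0],
    [0, -0.5, 0],
    [0, -0.8, 0],
    [0, -1.1, 0],
    [0, -1.4, 0],
    [0, -1.4, 0],
    [0, -1.4, 0],
    [0, -1.4, 0],
  ],
  twist=[0, 0, 0, 0, 0, 0, 0, 0],
)

```text
t: 24.78
eef_pos: [294.9, -213.2, 99.0]
eef_rot: [-85.4, 90.0, 159.6]
wrist_force: [-0.4, 1.1, -0.2]
opening: 0.146
```

```bash
python3 go.py did 0 -1.4 0 0; python3 ball.py
```

```text
cmd [ 295.05 -213.32   99.01  -24.99]
t 24.77 pos [ 294.9 -213.2   99. ] yaw -25.0 q [-45. -17. 111.  -0.  86.  70.] open 0.146 F [-0.4  1.1 -0.2] M [ 0.12  0.18 -0.03]
('front v', np.int32(224), 'u', np.float64(315.0), 'w', np.float64(33.083333333333336), 'w2', np.float64(33.0), 'dep', np.float32(163.2), np.float32(168.9))
red 9928 [315.  46.] [257   0 117 102] dep 181.8 pos [ 394.  -260.9   80.6]
red 9964 [198.  90.] [141  32 115 115] dep 191.1 pos [ 401.2 -203.    75.2]
```

Emit:
move_arm(
  grip=[0.1, 0.1, 0.1, 0.1, 0.1, 0.1, 0.1, 0.1],
  travel=[
    [0, -0.3, 0],
    [0, -0.6, 0],
    [0, -0.9, 0],
    [0, -1.2, 0],
    [0, -1.5, 0],
    [0, -1.8, 0],
    [0, -1.8, 0],
    [0, -1.8, 0],
  ],
  twist=[0, 0, 0, 0, 0, 0, 0, 0],
)

```text
t: 25.82
eef_pos: [278.7, -205.7, 99.0]
eef_rot: [145.2, 90.0, 30.2]
wrist_force: [-0.7, 0.0, -0.7]
opening: 0.143
```

```bash
python3 go.py did 0 -1.8 0 0; python3 ball.py
```

```text
cmd [ 278.73 -205.72   99.01  -24.99]
t 25.82 pos [ 278.7 -205.7   99. ] yaw -25.0 q [-46. -20. 113.   0.  87.  69.] open 0.143 F [-0.7  0.  -0.7] M [ 0.07  0.06 -0.01]
('front v', np.int32(224), 'u', np.float64(315.0), 'w', np.float64(33.0), 'w2', np.float64(33.0), 'dep', np.float32(163.3), np.float32(169.1))
red 10306 [196.  55.] [139   0 116 114] dep 188.1 pos [ 399.6 -201.9   74.3]
red 5372 [317.  25.] [260   0 115  61] dep 189.9 pos [ 388.4 -259.3   69.8]
```

Emit:
move_arm(
  grip=[0.1, 0.1, 0.1, 0.1, 0.1, 0.1, 0.1, 0.1],
  travel=[
    [0, -0.5, 0],
    [0, -1.2, 0],
    [0, -2.0, 0],
    [-0.5, -2.8, 0],
    [-2, -3.2, 0],
    [-4.5, -3.2, 0],
    [-7, -3.2, 0],
    [-7, -3.2, 0],
  ],
  twist=[0, 0, 0, 0, 0, 0, 0, 0],
)

```text
t: 26.88
eef_pos: [250.8, -193.5, 171.9]
eef_rot: [67.0, 89.6, -48.0]
wrist_force: [0.3, 1.3, -1.2]
opening: 0.14
```

```bash
python3 go.py did -7 -3.2 0 0 330 -60 180 60 400 10 165 108.5 ; python3 balls.py scene; python3 balls.py top
```

```text
cmd [ 249.73 -192.2   169.01  -24.99]
t 26.88 pos [ 250.8 -193.5  171.9] yaw -25.0 q [-48. -26. 109.  -0.  97.  67.] open 0.14 F [ 0.3  1.3 -1.2] M [ 0.05  0.02 -0.  ]
['330', '-60', '180', '60'] [ -1.099   1.69  -15.373] -1.4834
['400', '10', '165', '108.5'] [  0.401   5.077 -24.675] -2.3299
seedA [ 655.6 -143.2   30.7] n 442 err 1.1 col [195. 173. 139.]
redB none 0 (305, 196)
redA? none 0 (311, 232)
seedB [ 542.1 -238.8   30.5] n 422 err 1.1 col [194. 172. 137.]
seat3 [ 409.5 -126.7   45.3] n 664 err 2.3 col [198. 174. 138.]
seat2 [ 407.7 -195.6   45.3] n 693 err 9.0 col [121.  63.  66.]
seat1 [ 398.  -227.5   75.4] n 592 err 7.7 col [118.  58.  61.]
seedA [ 656.4 -141.6   32.8] n 579 err 0.9 col [185. 156. 104.]
redB none 0 (398, 152)
redA? none 0 (348, 192)
seedB [ 543.4 -237.7   32.7] n 612 err 0.9 col [183. 155. 103.]
seat3 [ 410.7 -124.8   47. ] n 655 err 0.9 col [181. 151.  99.]
seat2 [ 409.  -194.4   47. ] n 662 err 0.8 col [106.  51.  51.]
seat1 [ 407.4 -264.6   46.8] n 670 err 0.9 col [106.  48.  49.]
```

Emit:
move_arm(
  grip=[0.1, 0.1, 0.1, 0.1, 0.1, 0.1, 0.1, 0.1, 0.1, 0.1],
  travel=[
    [-2.1, 0.2, -1],
    [-2.1, 0.6, -3],
    [-2.1, 1.1, -5],
    [-2.1, 1.7, -7.5],
    [-2.1, 2.3, -10],
    [-2.1, 2.8, -12.5],
    [-2.1, 3.4, -15],
    [-2.1, 3.9, -17.5],
    [-2.1, 4.5, -20],
    [-2.1, 5, -22.4],
  ],
  twist=[-0.16, -0.33, -0.5, -0.67, -0.84, -1.01, -1.18, -1.35, -1.52, -1.69],
)

```text
t: 28.22
eef_pos: [389.3, -9.4, 188.4]
eef_rot: [-167.6, 89.8, 174.6]
wrist_force: [-0.4, 0.1, -1.5]
opening: 0.143
```

Emit:
move_arm(
  grip=[0.1, 0.1, 0.1, 0.1, 0.1, 0.1],
  travel=[
    [0, 0, 0],
    [0, 0, 0],
    [0, 0, 0],
    [0, 0, 0],
    [0, 0, 0],
    [0, 0, 0],
  ],
  twist=[-0.16, -0.32, -0.48, -0.6, -0.64, -0.64],
)

```text
t: 28.98
eef_pos: [389.0, -10.2, 188.6]
eef_rot: [153.9, 89.9, 172.4]
wrist_force: [-0.0, -0.1, -0.8]
opening: 0.144
```

```bash
python3 go.py did -2.1 5 -22.4 -1.69 >/dev/null; python3 go.py did 0 0 0 -0.64 436.32 27.27 132 108.51 436.32 27.27 72 108.51
```

```text
cmd [389.69 -10.3  190.01 108.51]
t 28.98 pos [389.  -10.2 188.6] yaw 108.5 q [-10. -16.  99.  -0.  96. -28.] open 0.144 F [-0.  -0.1 -0.8] M [-0.07 -0.08 -0.01]
['436.32', '27.27', '132', '108.51'] [5.801 2.082 5.614] -0.0001
['436.32', '27.27', '72', '108.51'] [11.801  2.082  5.614] -0.0001
```

Emit:
move_arm(
  grip=[0.1, 0.1, 0.1, 0.1, 0.1, 0.1, 0.1],
  travel=[
    [0, 0.8, 2],
    [0, 1.6, 4.2],
    [1.5, 2.08, 5.6],
    [3.5, 2.08, 5.61],
    [5.8, 2.08, 5.61],
    [5.8, 2.08, 5.61],
    [5.8, 2.08, 5.61],
  ],
  twist=[0, 0, 0, 0, 0, 0, 0],
)

```text
t: 29.85
eef_pos: [436.3, 27.2, 132.0]
eef_rot: [-166.1, 90.0, -147.6]
wrist_force: [0.4, -0.7, -1.4]
opening: 0.143
```

```bash
python3 go.py did 5.8 2.08 5.61 0 436.32 27.27 72 108.51; python3 -c "
from sp import *
f=grab_frame('wrist');print(spoon(f));save(f,'w8.png')"
```

```text
cmd [436.29  27.23 132.01 108.51]
t 29.85 pos [436.3  27.2 132. ] yaw 108.5 q [ -4.  -8. 100.  -0.  88. -22.] open 0.143 F [ 0.4 -0.7 -1.4] M [-0.01 -0.12 -0.04]
['436.32', '27.27', '72', '108.51'] [6.001e+00 2.000e-03 4.000e-03] -0.0001
('front v', np.int32(224), 'u', np.float64(315.0), 'w', np.float64(33.0), 'w2', np.float64(32.35), 'dep', np.float32(163.3), np.float32(169.0))
```

View pics/w8.png

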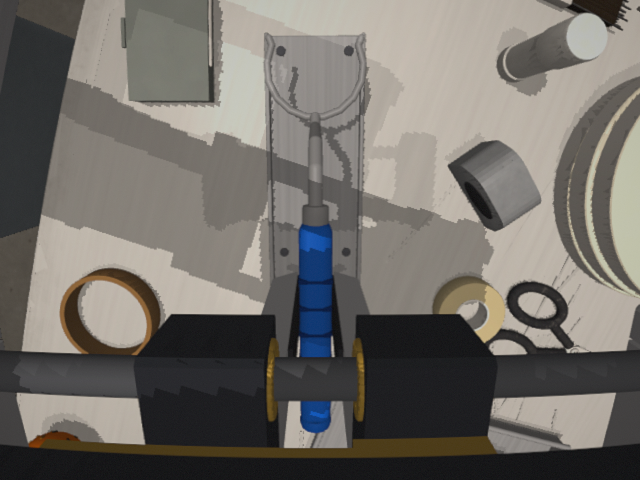

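Same alignment as at lift-off (ring at (315,75) over the plate, shank at u 315). Lowering.

Emit:
move_arm(
  grip=[0.1, 0.1, 0.1, 0.1, 0.1, 0.1, 0.1, 0.1],
  travel=[
    [1.2, 0, 0],
    [2.4, 0, 0],
    [3.6, 0, 0],
    [4.7, 0, 0],
    [5.5, 0, 0],
    [5.9, 0, 0],
    [6, 0, 0],
    [6, 0, 0],
  ],
  twist=[0, 0, 0, 0, 0, 0, 0, 0],
)

```text
t: 30.9
eef_pos: [436.6, 27.2, 72.3]
eef_rot: [-28.8, 90.0, -10.3]
wrist_force: [-0.1, -0.4, -0.2]
opening: 0.15
```

Emit:
move_arm(
  grip=[0.15, 0.2, 0.3, 0.5, 0.5, 0.5],
  travel=[
    [0, 0, 0],
    [0, 0, 0],
    [0, 0, 0],
    [0, 0, 0],
    [0, 0, 0],
    [0, 0, 0],
  ],
  twist=[0, 0, 0, 0, 0, 0],
)

```text
t: 31.65
eef_pos: [436.3, 27.2, 72.0]
eef_rot: [-91.9, 90.0, -73.4]
wrist_force: [-0.6, -0.0, 0.4]
opening: 0.498
```

```bash
python3 go.py did 6 0 0 0; python3 -c "
from sp import *
f=grab_frame('wrist');print(spoon(f))"
```

```text
cmd [436.29  27.23  72.01 108.51]
t 31.65 pos [436.3  27.2  72. ] yaw 108.5 q [ -4.  -6. 105.  -0.  81. -22.] open 0.498 F [-0.6 -0.   0.4] M [-0.01 -0.12 -0.02]
('front v', np.int32(224), 'u', np.float64(315.5), 'w', np.float64(33.916666666666664), 'w2', np.float64(32.1), 'dep', np.float32(163.4), np.float32(168.9))
```

Spoon unmoved on release. Rise and withdraw.

Emit:
move_arm(
  grip=[0.5, 0.5, 0.5, 0.5, 0.5, 0.5, 0.5, 0.5, 0.5, 0.5],
  travel=[
    [-1, 0, 0],
    [-3, 0, 0],
    [-5, 0, 0],
    [-8, 0, 0],
    [-10, -3, -3],
    [-12, -8, -8],
    [-12, -13, -10],
    [-12, -17, -12],
    [-12, -17, -12],
    [-12, -17, -12],
  ],
  twist=[0, 0, 0, 0, 0, 0, 0, 0, 0, 0],
)

```text
t: 32.95
eef_pos: [376.6, -171.7, 192.4]
eef_rot: [21.5, 90.0, 40.0]
wrist_force: [0.4, -0.3, -0.4]
opening: 0.5
```

```bash
python3 go.py did -12 -17 -12 0; python3 balls.py top; python3 - <<'E'
from m import *
import pickle
f=pickle.load(open("last.pkl","rb"));f0=pickle.load(open("f0.pkl","rb"))["top"]
for g in(f0,f):
    h=hsv(g);m=(h[...,0]>100)&(h[...,0]<125)&(h[...,1]>100)&(h[...,2]>70);m[:225]=0;m[262:]=0;m[:,:245]=0;m[:,310:]=0
    vv,uu=np.nonzero(m);Q=np.array([onz(g,a,b,92) for a,b in zip(uu,vv)])[:,:2].astype(np.float32);print(len(Q),cv2.minAreaRect(Q))
d=np.abs(f["color"].astype(int)-f0["color"]).sum(2)>90; d[:100]=0;d[345:]=0
r=np.vstack([cv2.resize(f["color"][100:345,150:450],(800,653))[:, :]]);r=cv2.resize(r,(720,588))
cv2.imwrite("pics/end.png",r[...,::-1])
print([(int(a),c.round(0).tolist(),s.tolist()) for a,c,_,s in blobs(cv2.morphologyEx(d.astype(np.uint8),cv2.MORPH_OPEN,np.ones((3,3))),25)])
E
```

```text
cmd [ 376.45 -172.06  192.01  108.51]
t 32.95 pos [ 376.6 -171.7  192.4] yaw 108.5 q [-32. -13.  97.   0.  96. -51.] open 0.5 F [ 0.4 -0.3 -0.4] M [-0.01 -0.11 -0.02]
seedA [ 656.6 -141.7   32.6] n 583 err 0.9 col [192. 162. 107.]
redB none 0 (398, 152)
redA? none 0 (348, 192)
seedB none 0 (397, 201)
seat3 [ 410.4 -124.7   47.1] n 365 err 0.8 col [170. 140.  93.]
seat2 [ 409.2 -194.9   48. ] n 62 err 0.7 col [70. 72. 65.]
seat1 none 0 (413, 263)
313 ((440.45550537109375, 14.97092056274414), (13.535172462463379, 95.61473083496094), 18.721403121948242)
314 ((441.0408020019531, 15.144874572753906), (13.536274909973145, 95.66105651855469), 18.724103927612305)
[(17421, [376.0, 272.0], [238, 139, 245, 206]), (646, [349.0, 193.0], [335, 180, 28, 28]), (60, [482.0, 276.0], [481, 268, 5, 16]), (30, [483.0, 288.0], [482, 285, 4, 8]), (30, [477.0, 302.0], [475, 299, 5, 7]), (53, [398.0, 331.0], [393, 327, 9, 9])]
```

View pics/end.png

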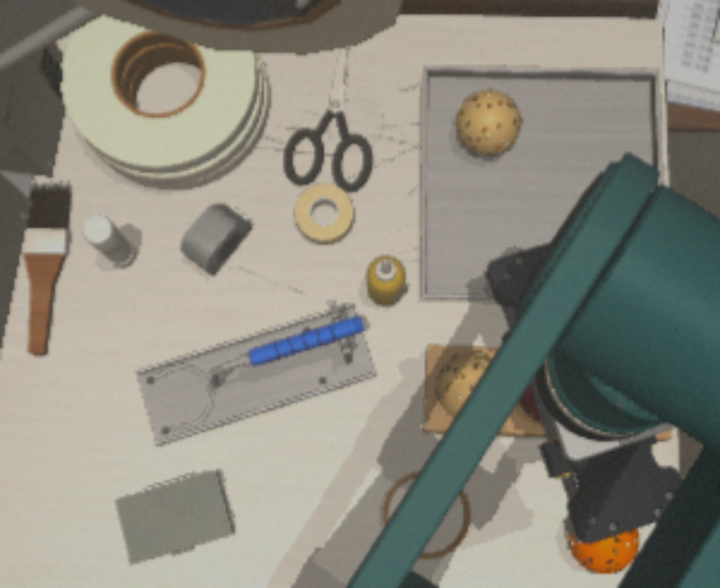

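```bash
python3 balls.py wrist; python3 balls.py scene; python3 -c "
from bench import ctrl
print(ctrl.finish_job())"
```

```text
seedA [ 654.4 -144.8   31.5] n 3221 err 0.6 col [163. 133.  85.]
redB none 0 (561, 380)
redA? none 0 (528, 247)
seedB none 14 (464, 346)
seat3 [ 408.5 -127.5   45.6] n 4567 err 0.4 col [185. 151.  99.]
seat2 [ 407.2 -197.5   45.8] n 4019 err 0.6 col [83. 24. 31.]
seat1 [ 405.5 -267.4   45.9] n 3079 err 1.7 col [122.  61.  50.]
seedA [ 655.6 -143.3   30.7] n 443 err 1.1 col [193. 171. 136.]
redB none 0 (305, 196)
redA? none 0 (311, 232)
seedB [ 542.2 -238.9   30.7] n 424 err 1.1 col [192. 169. 135.]
seat3 [ 409.5 -126.9   45.3] n 666 err 2.2 col [175. 152. 120.]
seat2 [ 407.6 -195.3   45.3] n 693 err 9.1 col [96. 55. 55.]
seat1 [ 397.  -228.2   75. ] n 606 err 7.9 col [116.  55.  59.]
the job is handed in; nothing more can be done
None
```

Both dark red balls are in the carton's two empty seats, the spoon is back on its stand, and I handed the job in at about 33 s; no verdict was reported.

**How I placed the balls:** The moves could not tip the spoon nose-down. Instead I lowered the ring onto the carton over each seat and drew the spoon back, so the ball dropped about 4 mm out of the open front.

**Last checks:**
- **Seats:** After the second placing the top camera put the red balls at (409.0, -194.4, 47.0) and (407.4, -264.6, 46.8) mm, within about 1 mm of the seats as I measured them. The seed ball is in the third seat.
- **Tray and spoon:** Both pale balls are in the tray where they were. The spoon's grip is within 1 mm of where it started.
- **Other objects:** The picture shows the oiler, clear tape, glue stick and tape measure unmoved by eye. I did not measure them.

**Checks that disagreed or failed:**
- **Wrist camera:** It reads positions about 2–3 mm lower in x and y than the top camera, but agrees on the spacing between seats.
- **Top view:** At the end the arm hid seat 1, most of seat 2 and one pale ball. I confirmed those with the wrist and scene cameras.
- **Scene camera:** The scene camera fits at seats 1 and 2 were poor (8–9 mm error), I think because the balls overlap there, so I did not rely on them.

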